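Open the tube incubator to its stop and load a blood tube

ROBOT

A 6-joint arm with a two-finger parallel gripper is mounted at the origin on the work surface. World frame = base frame: x ahead of the robot, y to its left, z up, the work surface at z = 0. Lengths are in m, angles in rad, forces in N, time in s.
With the tool pointing down it reaches from about 0.275 to 0.775 m from the base axis. Payload 14.6 kg.
Tool frame: the origin (TCP) lies at the very end of the fingers, on their centre line; the grasp point (between the pads) lies 19 mm behind it; z points along the fingers, x is the direction in which the jaws open and shut, and the axes are right-handed (so a half turn about z gives the same grasp; the last joint's range is limited). The gripper opens to 85 mm and grips with 20 to 120 N. Pads are 22 mm wide; open, the fingers measure 114 mm over their backs; the gripper's body (76 mm by 85 mm) begins 54 mm behind the grasp point. The pads swing forward as they close: fully open they stand 13 mm farther back than shut.
Start: joints at [0.947, 0.263, -0.048, 1.259, 0, 1.415], TCP at [0.237, 0.468, 0.231] pointing down, gripper open.
Joint ranges: [-2.65, 2.65], [-0.89, 1.7], [-1.18, 1.37], [-2.13, 2.11], [-1.35, 1.29], [-3.14, 3.14]. Speed limits (rad/s): [1.89, 1.89, 2.57, 2.79, 3.14, 3.14].

INTERFACE

Orientations are given as a unit quaternion [w, x, y, z].
In Python, from workcell import manip gives the robot as it stands.
- The arm moves only by the tool play_rows, never from a script. Its arguments are lists of equal length, an entry for each row: "slide": the shift along the tool's x, y, z scaled (see below), a list of three; "twist": the turn about the tool's z scaled (see below); "hand": the gripper's target within -1 to 1 (shut at 1, half-way at 0, fully open at -1). In form: {"slide": [[tx, ty, tz], ...], "twist": [twist, ...], "hand": [hand, ...]}. A call has 1 to 12 rows; each row is the pose to reach, as a shift and turn from the pose commanded when the call began, along the tool's axes at that moment; what a row does not reach only later rows make up. The controller multiplies each number of a shift by 0.1 m and each number of a turn by 30 degrees. A row lasts 1/8 s, in which the tool goes at most 62.5 mm and 10.7 degrees, less where a joint would pass 70% of its speed; a pose out of reach is approached as far as the arm can. A call with a number of a shift or a turn outside -1 to 1 is refused whole. A call with a gripper value outside its range is refused whole. The fingers move at their own pace and stop on an object; the grip force is fixed at half the most. Time passes only in rows, so rows that repeat a pose let the fingers close. It gives the time, the measured TCP pose, the force and the opening at its end, in the units of the state.
- manip.read_state(): the state, without advancing time (a new reading comes with each control period).
- manip.grab_frame(name): name is "side" or "top"; returns the picture (480x640x3 uint8, red, green, blue); there is no depth.
- manip.camera_info(name): a dict with "fov_y" (degrees; the focal length in pixels is half the picture's height over the tangent of half this angle, whatever the lens; pixels are square), "cx", "cy" (the principal point, pixels), "R" (3x3) and "t" (3): a world point X has camera coordinates R X + t. Camera axes: x right, y down, z forward; pixel columns grow to the right and rows downward; lengths in m; the calibration is good to about 2 mm. A picture is of the moment at which its call begins. camera_info takes no time and is no camera call.
- manip.finish_job(): hands the job in, once; it reports no verdict.
Trained networks look in the newest picture that a camera, given by its name, has taken for a name from the list of things; names that differ only in an ending like _2 or _b are one class to them, and where a whole thing is asked for, a point or a joint stands for the part that bears it (a point fixed in the world has none). Each returns a list of dicts, best first, with "conf" (0 to 1); they miss things now and then, are a little off and sometimes report something else, mostly with a low value. They report only what shows in the picture. A call takes as long as a camera call. They do not tell look-alikes from the thing itself.
- manip.look_for(query, camera): "location" ([row, column] in pixels, amid what is visible of it).
- manip.spot_point(query, camera): "location" ([row, column] in pixels: a listed point, or the origin of a listed thing).
The state is a dict: "clock": time; "joints": joint angles; "qd": joint speeds; "tau": joint torques, N m; "tool_pos": TCP position; "tool_rot": TCP orientation; "ft_force": force on the tool from outside, world axes, zero at the start; "wrist_torque": the same for the moment, N m; "finger_gap": opening from 0.0 (shut) to 1.0 (fully open).
Only numpy, scipy, OpenCV 4.12 (cv2) and the standard library are available. Lean on these libraries where they do the work, as an engineer would, in place of code of your own. Each camera call takes 0.05 s, during which the arm holds its last target.

TASK

Open the lid of the tube incubator all the way back until it rests against its stop, gently, without forcing it once it has met the stop. Then take the yellow-capped tube from the white rack and set it upright in a free well of the incubator, fully home, without ramming or dropping it. Leave the lid open on its stop for the next tubes, and leave the other tubes where they stand.

Things in the scene. Friction and masses are not known exactly. Their poses are not given: they have to be found in the camera images.
- incubator: Dry-block tube incubator fixed to the table: white case 280 mm deep (its x), 200 mm wide (its y), deck 105 mm high, 163 mm with the lid shut. Origin: centre of its underside; x points from its front (sloping control panel, near the robot) to its rear, z up. An aluminium block in the deck has four wells in a row along y, 38 mm apart.
- lid (a joint): Opening angle of the lid, rad: 0 shut, growing as its front goes up and back. Starts 0 to 0.3 open. A stiff friction hinge holds it wherever it is left; moving it takes 2 to 6 N at the bar. The stop differs from unit to unit, between 1.63 and 1.88 rad, and must be found by feel: there the angle stalls and the push at the bar rises by 2 to 3 N per mm. 15 N beyond the friction strains the hinge.
- lid_hinge (a point): Point on the lid's hinge axis, midway across the case, 70 mm behind (incubator +x) the incubator's origin and 105 mm above its underside. The axis runs along the incubator's y. It does not move.
- lid_bar (a point): Middle of the lid's blue grip bar, a round bar 11 mm thick and 100 mm long between posts, parallel to the hinge axis; with the lid shut it lies 170 mm in front of the hinge axis and 30 mm above it, its centre 40 mm from the lid's front wall. It turns with the lid; it can be pinched from above through the whole swing.
- hood: The lid: white hood, open below, tinted window on top, 130 long, 178 wide, 58 high, walls 4 mm, 0.35 kg. Origin on the hinge axis, midway; axes as the incubator's when shut (it then reaches to -x and +z) and turning with it. Its stop: past upright its rear wall meets two rubber buffers on the rear deck. Pressed there with 3 to 8 N beyond the friction and let go, it stays on them.
- well0 (a point): Mouth centre of the well at the incubator's -y end, at the block's top face, 104 mm above the underside. All wells are alike: 15.5 mm bore with a 2 mm chamfer, 44 mm deep. A well is free if no tube stands in it.
- well1 (a point): Mouth centre of the second well (+38 mm in y from well0).
- well2 (a point): Mouth centre of the third well (+38 mm in y from well1).
- well3 (a point): Mouth centre of the well at the incubator's +y end.
- rack: White tube rack fixed to the table, 120 x 160 mm, 45 mm high; origin at the centre of its underside. Three tubes stand in its middle row (along its y), 44 mm apart, their feet 7 mm above the table and 38 mm deep in the rack.
- tube: The tube to load: the only yellow-capped tube in the rack. Round tube 13 mm across with rounded foot and dark red filling, cap 17 mm across from 63 to 85 mm above the foot; 85 mm long in all, 16 g. Origin: centre of its foot; z up along it. Standing in a well its foot is 44 mm below the mouth and the cap stands 19 to 41 mm above the block.
- tube_r1: Purple-capped tube of the same size in the rack, to be left alone.
- tube_r2: Another purple-capped tube of the same size in the rack, to be left alone.
- tube_w1: Yellow-capped tube of the same size already standing in a well, to be left alone.
- tube_w2: Another yellow-capped tube of the same size already standing in a well, to be left alone.
Not all that is in view belongs to the job. What is shaped like the tube but turquoise is not meant.

How it is judged:
By the outcome, as a careful person would: the job done as asked, in the order asked, and still so for the second after the job is handed in, with the robot touching nothing.
It also fails if it takes over 72 s, if anything falls off the work surface, if the arm or the gripper's body presses on something with over 40 N, if the wrist force passes 120 N, or if a joint passes its speed limit or range.

## Working session

There is one attempt and no reset: what is moved stays moved. The work goes in short steps, Python scripts to look and compute and a tool call to move; the robot and the scene stay as the last step left them, time stands still between calls to the robot, and variables do not carry over. Pictures are saved under pics/ and viewed, and the job is handed in when it is done.

Besides the shell and the picture viewer there is one more tool, called after "Request:" as name([rows], argument=value, ...), one row to a line, values as JSON. play_rows: Moves the arm, as the interface text tells. Shifts and turns lie within -1 to 1; 1 stands for 0.1 m of shift or 30 degrees of turn. Its arguments: {"type":"object","properties":{"slide":{"type":"array","items":{"type":"array","items":{"type":"number","minimum":-1,"maximum":1}}},"twist":{"type":"array","items":{"type":"number","minimum":-1,"maximum":1}},"hand":{"type":"array","items":{"type":"number"}}},"required":["slide","twist","hand"]}

```bash
mkdir -p pics; ls
python3 - <<'E'
from workcell import manip
import cv2,numpy as np
s=manip.read_state(); print({k:np.round(v,3).tolist() for k,v in s.items()})
for n in("side","top"):
    f=manip.grab_frame(n); cv2.imwrite(f"pics/{n}0.png",f[:,:,::-1])
    c=manip.camera_info(n); print(n,c)
    for q in ["lid_hinge","lid_bar","well0","well3","rack","tube","incubator","tube_r1"]:
        try: print(q,[(np.round(d["location"]).tolist(),round(d["conf"],2)) for d in manip.spot_point(q,n)][:6])
        except Exception as e: print(q,e)
E
```

```text
pics
{'clock': 0.0, 'joints': [0.947, 0.263, -0.049, 1.259, -0.0, 1.415], 'qd': [-0.0, -0.0, -0.0, -0.0, 0.001, 0.001], 'tau': [-0.001, -63.762, 38.457, 0.014, -0.0, -0.0], 'tool_pos': [0.237, 0.468, 0.231], 'tool_rot': [0.0, 0.852, 0.524, -0.0], 'ft_force': [0.384, 0.028, -0.463], 'wrist_torque': [-0.019, 0.009, 0.014], 'finger_gap': 1.003}
side {'fov_y': 57.205524472069065, 'cx': 318.9229036220831, 'cy': 243.1914385137316, 'R': array([[ 0.88988417, -0.45599944,  0.01306393],
       [-0.20644467, -0.42808399, -0.87984356],
       [ 0.40680064,  0.78026188, -0.47508383]]), 't': array([-0.52616605,  0.17280156,  0.72556251])}
lid_hinge []
lid_bar [([183.0, 252.0], 0.65), ([202.0, 279.0], 0.26)]
well0 [([210.0, 291.0], 0.98), ([198.0, 270.0], 0.95), ([206.0, 280.0], 0.73), ([215.0, 297.0], 0.68)]
well3 [([210.0, 291.0], 0.98), ([198.0, 270.0], 0.95), ([206.0, 280.0], 0.73), ([215.0, 297.0], 0.68)]
rack [([363.0, 367.0], 0.81)]
tube [([328.0, 421.0], 0.85), ([242.0, 292.0], 0.32)]
incubator [([243.0, 291.0], 0.8)]
tube_r1 []
top {'fov_y': 47.595818649550935, 'cx': 318.8232533554601, 'cy': 244.91650726105695, 'R': array([[-0.00942725, -0.99994734,  0.00405492],
       [-0.97413533,  0.0082682 , -0.22581406],
       [ 0.22576864, -0.00607885, -0.97416198]]), 't': array([-0.07497108,  0.56141084,  0.97366032])}
lid_hinge []
lid_bar [([273.0, 208.0], 0.92)]
well0 [([234.0, 242.0], 0.76)]
well3 [([234.0, 242.0], 0.76)]
rack [([270.0, 433.0], 0.61)]
tube [([208.0, 412.0], 0.7), ([270.0, 430.0], 0.53)]
incubator [([245.0, 222.0], 0.93)]
tube_r1 [([275.0, 454.0], 0.65), ([261.0, 413.0], 0.44)]
```

View pics/side0.png

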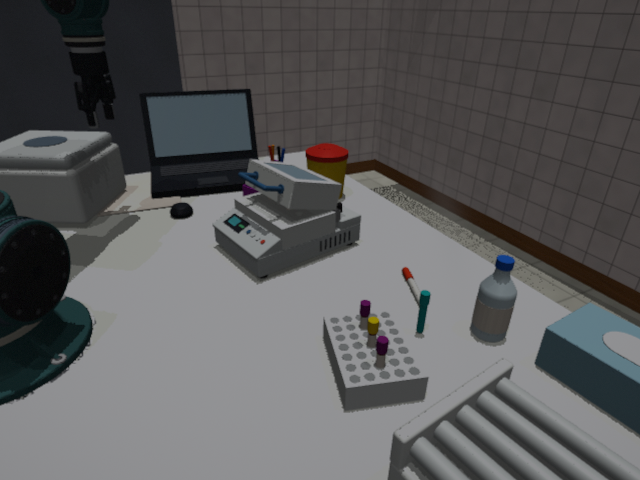

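View pics/top0.png

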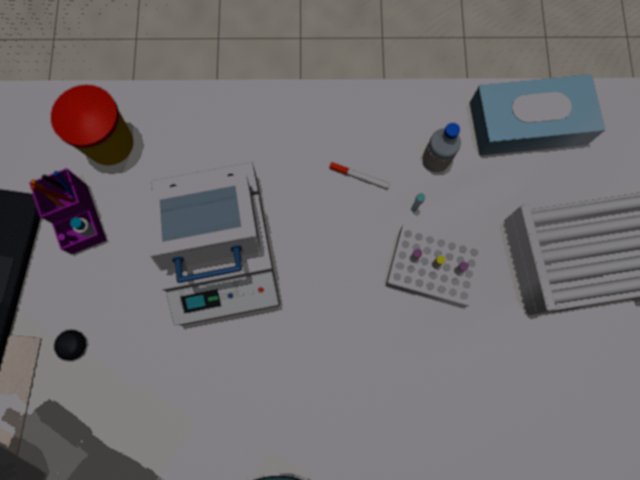

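Run:
```python
import cv2,numpy as np
def crop(n,r0,r1,c0,c1,k,out):
    f=cv2.imread(f"pics/{n}0.png")[r0:r1,c0:c1]
    f=np.clip(255*(f/255.)**0.6,0,255).astype(np.uint8)
    f=cv2.resize(f,None,fx=k,fy=k,interpolation=cv2.INTER_CUBIC)
    for c in range((c0+9)//10*10,c1,10):
        cv2.line(f,((c-c0)*k,0),((c-c0)*k,8 if c%50 else 20),(0,0,255),1)
        if c%50==0: cv2.putText(f,str(c),((c-c0)*k,32),0,.4,(0,0,255))
    for r in range((r0+9)//10*10,r1,10):
        cv2.line(f,(0,(r-r0)*k),(8 if r%50 else 20,(r-r0)*k),(0,0,255),1)
        if r%50==0: cv2.putText(f,str(r),(22,(r-r0)*k),0,.4,(0,0,255))
    cv2.imwrite(out,f)
crop("top",160,330,145,285,4,"pics/ti.png") if 0 else crop("top",160,330,145,285,3,"pics/ti.png")
crop("side",150,285,205,365,5,"pics/si.png") if 0 else crop("side",150,285,205,365,4,"pics/si.png")
crop("top",220,315,380,490,6,"pics/tr.png")
crop("side",290,410,315,445,5,"pics/sr.png")
```

```text
(no output)
```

View pics/ti.png

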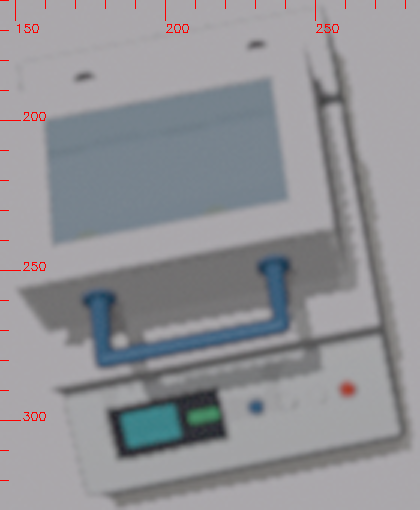

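View pics/si.png

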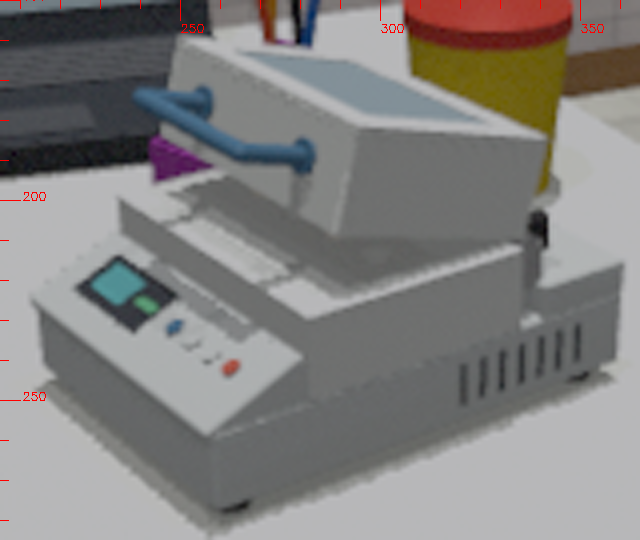

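View pics/tr.png

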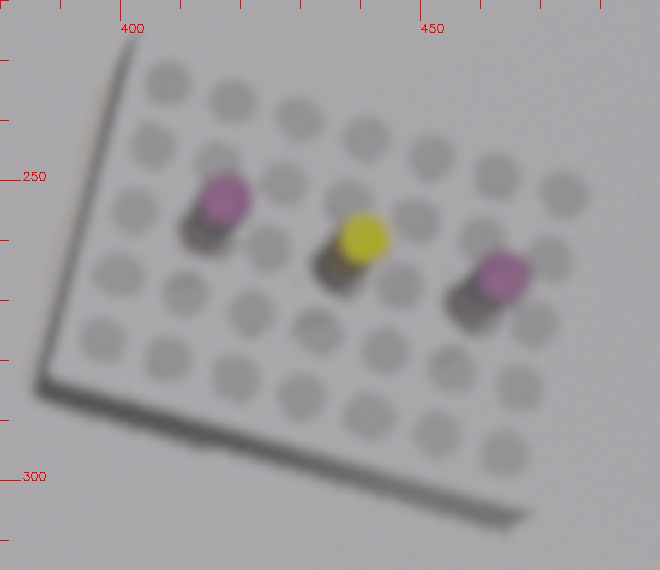

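View pics/sr.png

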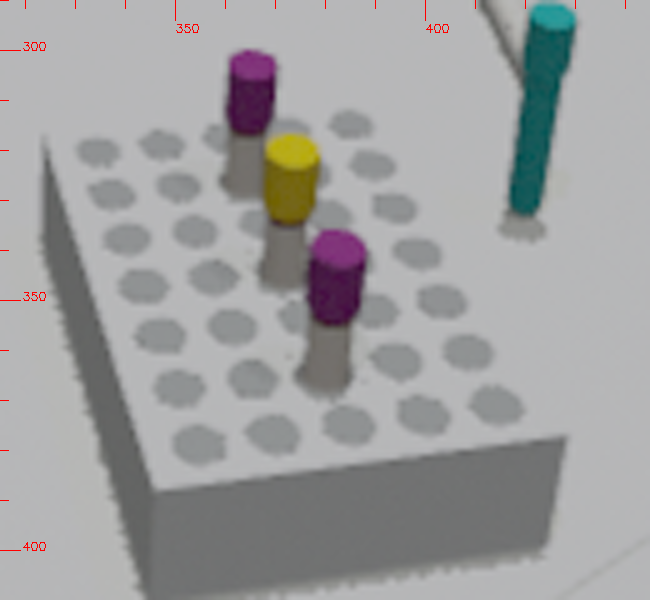

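```bash
cat > h.py <<'E'
from workcell import manip
import numpy as np
from scipy.optimize import least_squares
from scipy.spatial.transform import Rotation as Ro
def proj(n,X):
    c=manip.camera_info(n); f=240/np.tan(np.radians(c["fov_y"])/2)
    p=np.atleast_2d(X)@c["R"].T+c["t"]; return np.c_[c["cx"]+f*p[:,0]/p[:,2],c["cy"]+f*p[:,1]/p[:,2]]
def lidpt(P,l):
    l=np.atleast_2d(l);x,y,yaw,th=P
    q=np.c_[.07+l[:,0]*np.cos(th)+l[:,2]*np.sin(th), l[:,1], .105-l[:,0]*np.sin(th)+l[:,2]*np.cos(th)]
    return inc(P,q)
def inc(P,q):
    q=np.atleast_2d(q);x,y,yaw=P[:3];c,s=np.cos(yaw),np.sin(yaw)
    return np.c_[x+c*q[:,0]-s*q[:,1], y+s*q[:,0]+c*q[:,1], q[:,2]]
E
python3 - <<'E'
from h import *
T=lambda x,y:(145+x/3,160+y/3)
S=lambda x,y:(205+x/4,150+y/4)
L=[("top",T(100,358),(-.17,.05,.03)),("top",T(283,323),(-.17,-.05,.03)),
("side",S(140,97),(-.17,.05,.03)),("side",S(243,152),(-.17,-.05,.03)),
("top",T(17,290),(-.13,.089,.058)),("top",T(330,230),(-.13,-.089,.058)),
("side",S(183,38),(-.13,.089,.058)),("side",S(360,128),(-.13,-.089,.058)),("side",S(338,235),(-.13,-.089,0)),("side",S(545,135),(0,-.089,.058))]
I=[("side",S(214,510),(-.14,-.1,0.004)),("side",S(615,368),(.14,-.1,0.004)),("top",T(405,437),(-.14,-.1,.02))]
def res(P):
    r=[]
    for n,u,l in L: r.append(proj(n,lidpt(P,l))[0]-u)
    for n,u,l in I: r.append((proj(n,inc(P,l))[0]-u)*.5)
    return np.ravel(r)
s=least_squares(res,[.5,.25,0,.2],loss="soft_l1"); print(np.round(s.x,4)); print(np.round(res(s.x).reshape(-1,2),1))
np.save("inc.npy",s.x); P=s.x
print("bar",lidpt(P,(-.17,0,.03)),"hinge",inc(P,(.07,0,.105)))
# rack
t=[("top",(440.8,259.7),0),("top",(417.5,253.5),1),("top",(464,266.3),-1),("side",(373.2,320),0),("side",(365.6,303),1),("side",(382.6,338.6),-1)]
def rr(Q):
    x,y,w=Q
    return np.ravel([proj(n,[x-.044*k*np.sin(w),y+.044*k*np.cos(w),.092])[0]-u for n,u,k in t])
q=least_squares(rr,[.5,-.2,0]); print(np.round(q.x,4),np.round(rr(q.x).reshape(-1,2),1)); np.save("rack.npy",q.x)
st=manip.read_state(); print(Ro.from_quat(np.roll(st["tool_rot"],-1)).as_matrix().round(3))
E
```

```text
[0.5705 0.1211 0.1916 0.2656]
[[ 0.9  0.6]
 [-0.8  0.5]
 [ 0.5  0.5]
 [-0.7  0.3]
 [-1.3 -0.7]
 [ 0.6 -1.5]
 [-1.4 -0.5]
 [-0.1 -0.7]
 [-0.4  0.2]
 [ 0.7  0.5]
 [ 0.5  1.7]
 [ 0.5  0.2]
 [-0.  -0.4]]
bar [[0.4858739  0.10467171 0.17857196]] hinge [[0.63918003 0.13441056 0.105     ]]
[ 0.5246 -0.3051 -0.2877] [[ 0.2 -0.1]
 [ 0.3 -0.4]
 [ 0.3 -0.3]
 [-0.  -0.4]
 [-0.5 -0.6]
 [-0.3  0.4]]
[[ 0.452  0.892  0.   ]
 [ 0.892 -0.452 -0.   ]
 [-0.     0.    -1.   ]]
```

Request:
play_rows([
  [-0.55,1.0,-0.3],
  [-0.55,1.0,-0.3],
  [-0.55,1.0,-0.3],
], twist=[1,1,1], hand=[0.3,0.3,0.3])

```text
clock: 1.27
tool_pos: [0.3034, 0.3722, 0.2624]
tool_rot: [-0.0, 0.96, 0.281, 0.001]
ft_force: [-0.4, 0.3, -0.1]
finger_gap: 0.376
```

```bash
cat >> h.py <<'E'
def go(target,yaw):
    s=manip.read_state(); R=Ro.from_quat(np.roll(s["tool_rot"],-1)).as_matrix()
    cy=np.arctan2(R[1,0],R[0,0]); p=np.array(s["tool_pos"])
    print("clk",round(s["clock"],2),"pos",p.round(4),"yaw",round(cy,3),"gap",round(s["finger_gap"]*85,1),"F",np.round(s["ft_force"],1))
    print("slide",(R.T@(np.array(target)-p)*10).round(3),"twist",round(np.degrees(cy-yaw)/30,3))
E
python3 - <<'E'
from h import *
P=np.load("inc.npy"); b=lidpt(P,(-.17,0,.03))[0]; go([b[0],b[1],.255],P[2])
E
```

```text
clk 1.27 pos [0.3034 0.3722 0.2624] yaw 0.569 gap 31.9 F [-0.4  0.3 -0.1]
slide [0.095 3.237 0.075] twist 0.721
```

Request:
play_rows([
  [0,1.0,0.0],
  [0,1.0,0.0],
  [0,1.0,0.0],
], twist=[0.72,0.72,0.72], hand=[0.3,0.3,0.3])

```text
clock: 1.65
tool_pos: [0.3573, 0.2889, 0.2614]
tool_rot: [0.0, 0.995, 0.098, 0.0]
ft_force: [0.3, 1.2, 0.2]
finger_gap: 0.349
```

Run:
```python
from h import *
P=np.load("inc.npy"); b=lidpt(P,(-.17,0,.03))[0]; go([b[0],b[1],.255],P[2])
```

```text
clk 1.65 pos [0.3573 0.2889 0.2614] yaw 0.197 gap 29.7 F [0.3 1.2 0.2]
slide [0.902 2.058 0.064] twist 0.009
```

Request:
play_rows([
  [0.45,1.0,0.0],
  [0.45,1.0,0.0],
  [0.45,1.0,0.0],
], twist=[0.01,0.01,0.01], hand=[0.3,0.3,0.3])

```text
clock: 2.02
tool_pos: [0.4215, 0.2002, 0.2611]
tool_rot: [0.0, 0.995, 0.097, -0.0]
ft_force: [-0.6, -1.0, 0.3]
finger_gap: 0.351
```

Request:
play_rows([
  [0.45,1.0,0.0],
  [0.45,1.0,0.0],
  [0.45,1.0,0.0],
], twist=[0,0,0], hand=[0.3,0.3,0.3])

```text
clock: 2.4
tool_pos: [0.485, 0.1113, 0.2609]
tool_rot: [-0.0, 0.995, 0.098, -0.0]
ft_force: [-0.0, 0.3, -1.5]
finger_gap: 0.351
```

Run:
```python
from h import *
import cv2
P=np.load("inc.npy"); b=lidpt(P,(-.17,0,.03))[0]; go([b[0],b[1],.158],P[2])
f=manip.grab_frame("side"); g=cv2.resize(f[120:290,190:370],None,fx=4,fy=4,interpolation=2)[:590]
cv2.imwrite("pics/s1.png",np.clip(255*(g[:,:,::-1]/255.)**.6,0,255))
f=manip.grab_frame("top"); g=cv2.resize(f[160:330,145:285],None,fx=3,fy=3,interpolation=2)
cv2.imwrite("pics/t1.png",np.clip(255*(g[:,:,::-1]/255.)**.6,0,255))
```

```text
clk 2.4 pos [0.485  0.1113 0.2609] yaw 0.196 gap 29.9 F [-0.   0.3 -1.5]
slide [-0.004  0.067  1.029] twist 0.008[ WARN:0@1.926] global loadsave.cpp:1063 imwrite_ Unsupported depth image for selected encoder is fallbacked to CV_8U.
```

View pics/s1.png

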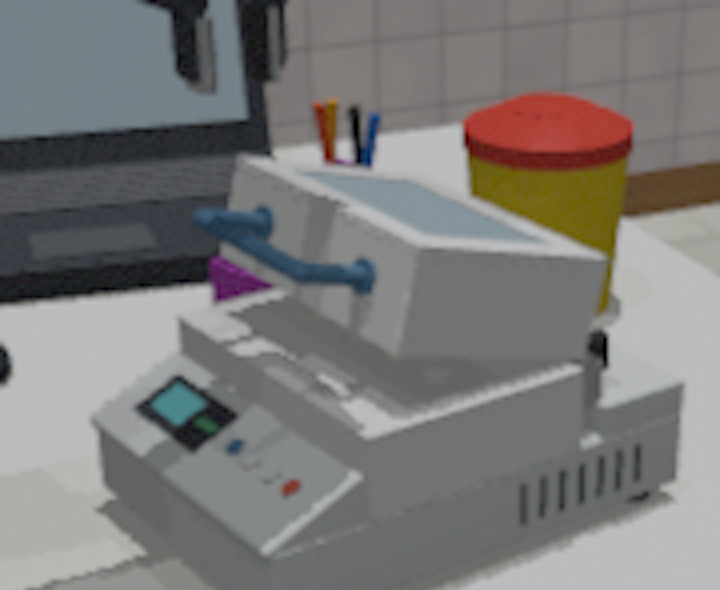

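Request:
play_rows([
  [0,0.07,0.3],
  [0,0.07,0.6],
  [0,0.07,0.8],
  [0,0.07,0.85],
  [0,0.07,0.85],
], twist=[0,0,0,0,0], hand=[0.3,0.3,0.3,0.3,0.3])

```text
clock: 3.12
tool_pos: [0.4851, 0.1061, 0.1768]
tool_rot: [-0.0, 0.995, 0.099, 0.0]
ft_force: [0.6, -0.4, -1.0]
finger_gap: 0.347
```

Run:
```python
from h import *
import cv2
P=np.load("inc.npy"); b=lidpt(P,(-.17,0,.03))[0]; go([b[0],b[1],.158],P[2])
f=manip.grab_frame("side"); g=cv2.resize(f[120:240,200:320],None,fx=4,fy=4,interpolation=2)
g2=cv2.resize(manip.grab_frame("top")[200:320,165:245],None,fx=4,fy=4,interpolation=2)
g=np.hstack([g,g2])
cv2.imwrite("pics/s2.png",np.clip(255*(g[:,:,::-1]/255.)**.6,0,255).astype(np.uint8))
```

```text
clk 3.12 pos [0.4851 0.1061 0.1768] yaw 0.198 gap 29.5 F [ 0.6 -0.4 -1. ]
slide [0.005 0.015 0.188] twist 0.012
```

View pics/s2.png

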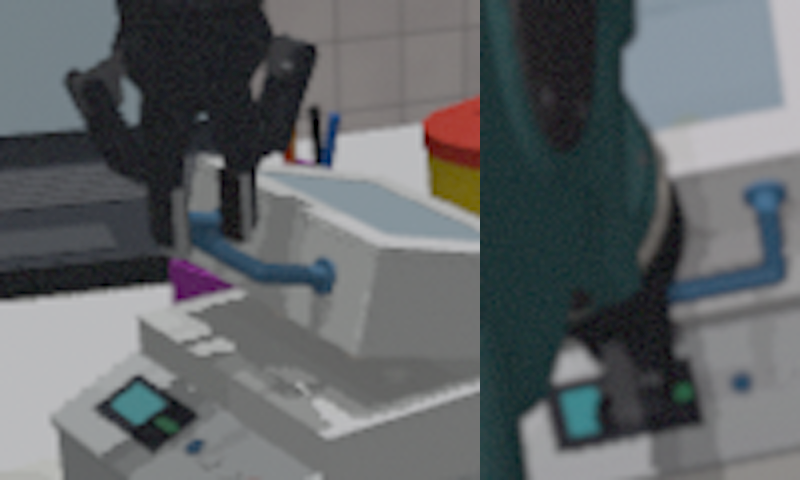

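The fingers straddle the bar at side crop (205,225). I'll go the rest of the way down and close.

Request:
play_rows([
  [0,0.02,0.1],
  [0,0.02,0.18],
  [0,0.02,0.19],
  [0,0.02,0.19],
  [0,0.02,0.19],
  [0,0.02,0.19],
  [0,0.02,0.19],
], twist=[0,0,0,0,0,0,0], hand=[0.3,0.3,0.3,1,1,1,1])

```text
clock: 4.1
tool_pos: [0.4862, 0.1033, 0.1574]
tool_rot: [-0.0, 0.995, 0.098, 0.0]
ft_force: [5.1, 1.5, -3.9]
finger_gap: 0.104
```

Run:
```python
from h import *
P=np.load("inc.npy"); b=lidpt(P,(-.17,0,.03))[0]; print(b);go([b[0],b[1],.158],P[2])
r=.17263
for th in np.arange(P[3],1.95,.12):
    a=th+.1747; print(round(th,3), np.round([-(r*np.cos(a)-r*np.cos(P[3]+.1747))*10, -(r*np.sin(a)-r*np.sin(P[3]+.1747))*10],3))
```

```text
[0.4858739  0.10467171 0.17857196]
clk 4.1 pos [0.4862 0.1033 0.1574] yaw 0.196 gap 8.9 F [ 5.1  1.5 -3.9]
slide [-0.    -0.014 -0.006] twist 0.009
0.266 [-0. -0.]
0.386 [ 0.099 -0.182]
0.506 [ 0.22 -0.35]
0.626 [ 0.359 -0.503]
0.746 [ 0.516 -0.638]
0.866 [ 0.688 -0.753]
0.986 [ 0.873 -0.847]
1.106 [ 1.067 -0.918]
1.226 [ 1.269 -0.965]
1.346 [ 1.475 -0.988]
1.466 [ 1.682 -0.986]
1.586 [ 1.887 -0.96 ]
1.706 [ 2.087 -0.908]
1.826 [ 2.281 -0.834]
1.946 [ 2.463 -0.736]
```

Request:
play_rows([
  [0.047,0,-0.093],
  [0.099,0,-0.182],
  [0.157,0,-0.268],
  [0.22,0,-0.35],
  [0.22,0,-0.35],
], twist=[0,0,0,0,0], hand=[1,1,1,1,1])

```text
clock: 4.72
tool_pos: [0.5076, 0.1075, 0.1931]
tool_rot: [0.0, 0.995, 0.098, 0.0]
ft_force: [-2.3, -3.2, 5.7]
finger_gap: 0.105
```

Run:
```python
from h import *
import cv2
P=np.load("inc.npy");s=manip.read_state()
p=np.array(s["tool_pos"])+[0,0,.021]-inc(P,(.07,0,.105))[0]
c,sn=np.cos(P[2]),np.sin(P[2]); u=p[0]*c+p[1]*sn; print("r",np.hypot(u,p[2]),"th",np.arctan2(p[2],-u)-.1747,s["finger_gap"])
f=manip.grab_frame("side"); g=cv2.resize(f[100:240,200:360],None,fx=4,fy=4,interpolation=2)
cv2.imwrite("pics/s3.png",np.clip(255*(g[:,:,::-1]/255.)**.6,0,255).astype(np.uint8))
```

```text
r 0.17303419367328368 th 0.5072570426634411 0.10516489257073564
```

View pics/s3.png

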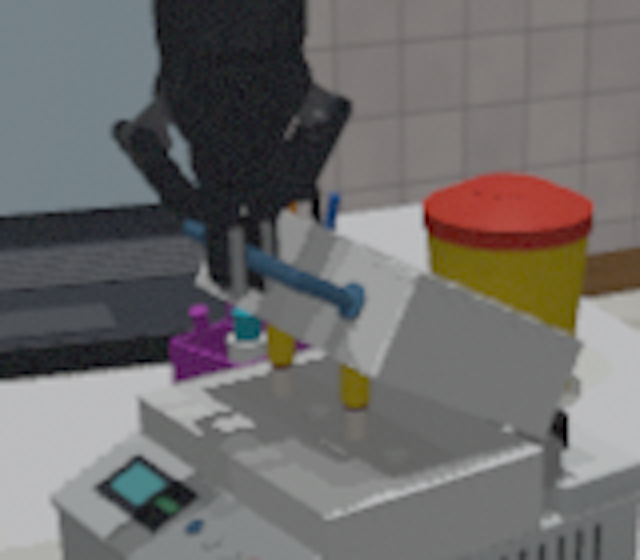

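Request:
play_rows([
  [0.067,0,-0.079],
  [0.139,0,-0.153],
  [0.216,0,-0.223],
  [0.296,0,-0.288],
  [0.381,0,-0.348],
  [0.468,0,-0.403],
  [0.56,0,-0.452],
  [0.653,0,-0.497],
  [0.749,0,-0.535],
  [0.847,0,-0.568],
], twist=[0,0,0,0,0,0,0,0,0,0], hand=[1,1,1,1,1,1,1,1,1,1])

```text
clock: 6.02
tool_pos: [0.5905, 0.1236, 0.2502]
tool_rot: [0.001, 0.995, 0.098, 0.0]
ft_force: [-5.6, -7.6, 10.2]
finger_gap: 0.107
```

```bash
cat >> h.py <<'E'
def lid():
    P=np.load("inc.npy");s=manip.read_state()
    p=np.array(s["tool_pos"])+[0,0,.021]-inc(P,(.07,0,.105))[0]
    c,sn=np.cos(P[2]),np.sin(P[2]); u=p[0]*c+p[1]*sn; F=np.array(s["ft_force"]); th=np.arctan2(p[2],-u)-.1747
    a=th+.1747; Fu=F[0]*c+F[1]*sn
    print("clk",s["clock"],"r",np.hypot(u,p[2]).round(4),"th",th.round(4),"F radial/tang",np.round([-Fu*np.cos(a)+F[2]*np.sin(a),Fu*np.sin(a)+F[2]*np.cos(a)],2),"Fz",F[2].round(1),"gap",round(s["finger_gap"],3), "lat",(-p[0]*sn+p[1]*c).round(4))
E
python3 -c "
from h import *
lid()"
```

```text
clk 6.025 r 0.1735 th 1.1048 F radial/tang [11.76 -3.77] Fz 10.2 gap 0.107 lat -0.0014
```

Request:
play_rows([
  [0.1,0.01,-0.036],
  [0.202,0.01,-0.057],
  [0.305,0.01,-0.071],
  [0.408,0.01,-0.08],
  [0.511,0.01,-0.082],
  [0.615,0.01,-0.078],
  [0.67,0.01,-0.074],
  [0.718,0.01,-0.069],
  [0.718,0.01,-0.069],
], twist=[0,0,0,0,0,0,0,0,0], hand=[1,1,1,1,1,1,1,1,1])

```text
clock: 7.15
tool_pos: [0.6618, 0.1372, 0.2559]
tool_rot: [-0.0, 0.995, 0.098, 0.0]
ft_force: [3.3, -1.3, -0.3]
finger_gap: 0.103
```

```bash
python3 -c "
from h import *
lid()
print(manip.read_state()['wrist_torque'])"
```

```text
clk 7.15 r 0.1734 th 1.5275 F radial/tang [0.11 2.98] Fz -0.3 gap 0.103 lat -0.0015
[-0.2178064  -0.45449647 -0.08302977]
```

Request:
play_rows([
  [0.04,0,0.006],
  [0.08,0,0.013],
  [0.12,0,0.021],
  [0.145,0,0.026],
], twist=[0,0,0,0], hand=[1,1,1,1])

```text
clock: 7.65
tool_pos: [0.6754, 0.1399, 0.2534]
tool_rot: [0.0, 0.995, 0.098, -0.0]
ft_force: [-3.5, -4.3, 3.9]
finger_gap: 0.109
```

```bash
python3 -c "
from h import *
lid()"
```

```text
clk 7.65 r 0.1733 th 1.6089 F radial/tang [ 2.95 -5.02] Fz 3.9 gap 0.109 lat -0.0015
```

Request:
play_rows([
  [0.015,0,0.003],
  [0.03,0,0.007],
], twist=[0,0], hand=[1,1])

```text
clock: 7.9
tool_pos: [0.6782, 0.1404, 0.2528]
tool_rot: [0.0, 0.995, 0.098, -0.0]
ft_force: [-4.4, -4.0, 5.1]
finger_gap: 0.105
```

```bash
python3 -c "
from h import *
lid()"
```

```text
clk 7.9 r 0.1733 th 1.6255 F radial/tang [ 3.85 -6.11] Fz 5.1 gap 0.105 lat -0.0016
```

Request:
play_rows([
  [0.015,0,0.003],
  [0.03,0,0.007],
], twist=[0,0], hand=[1,1])

```text
clock: 8.15
tool_pos: [0.6816, 0.1411, 0.2525]
tool_rot: [0.0, 0.995, 0.098, 0.001]
ft_force: [-1.6, -3.0, 6.3]
finger_gap: 0.107
```

```bash
python3 -c "
from h import *
lid()"
```

```text
clk 8.15 r 0.1738 th 1.6456 F radial/tang [ 5.62 -3.61] Fz 6.3 gap 0.107 lat -0.0015
```

Request:
play_rows([
  [0.015,0,0.002],
  [0.03,0,0.005],
], twist=[0,0], hand=[1,1])

```text
clock: 8.4
tool_pos: [0.6843, 0.1416, 0.2517]
tool_rot: [0.0, 0.995, 0.098, 0.0]
ft_force: [-1.8, -3.6, 4.9]
finger_gap: 0.104
```

```bash
python3 -c "
from h import *
lid()"
```

```text
clk 8.4 r 0.1738 th 1.662 F radial/tang [ 4.09 -3.68] Fz 4.9 gap 0.104 lat -0.0015
```

Request:
play_rows([
  [0.015,0,0.004],
  [0.03,0,0.007],
], twist=[0,0], hand=[1,1])

```text
clock: 8.65
tool_pos: [0.6871, 0.1422, 0.2509]
tool_rot: [0.0, 0.995, 0.098, 0.0]
ft_force: [-4.7, -4.2, 6.2]
finger_gap: 0.102
```

```bash
python3 -c "
from h import *
lid()"
```

```text
clk 8.65 r 0.1739 th 1.679 F radial/tang [ 4.45 -6.88] Fz 6.2 gap 0.102 lat -0.0015
```

Request:
play_rows([
  [0.015,0,0.003],
], twist=[0], hand=[1])

```text
clock: 8.78
tool_pos: [0.6882, 0.1424, 0.2507]
tool_rot: [0.0, 0.995, 0.098, -0.0]
ft_force: [-7.1, -4.6, 6.6]
finger_gap: 0.104
```

```bash
python3 -c "
from h import *
lid()"
```

```text
clk 8.775 r 0.1739 th 1.6858 F radial/tang [ 4.12 -9.43] Fz 6.6 gap 0.104 lat -0.0015
```

Request:
play_rows([
  [0.015,0,0.004],
], twist=[0], hand=[1])

```text
clock: 8.9
tool_pos: [0.6893, 0.1426, 0.2504]
tool_rot: [0.0, 0.995, 0.098, -0.001]
ft_force: [-11.2, -6.4, 9.7]
finger_gap: 0.106
```

```bash
python3 -c "
from h import *
lid()"
```

```text
clk 8.9 r 0.174 th 1.6923 F radial/tang [  5.76 -14.5 ] Fz 9.7 gap 0.106 lat -0.0015
```

Request:
play_rows([
  [-0.01,0,-0.004],
], twist=[0], hand=[1])

```text
clock: 9.02
tool_pos: [0.6889, 0.1425, 0.2505]
tool_rot: [0.0, 0.995, 0.098, -0.0]
ft_force: [-2.3, -4.1, 2.5]
finger_gap: 0.106
```

```bash
python3 -c "
from h import *
lid()"
```

```text
clk 9.025 r 0.1739 th 1.6896 F radial/tang [ 1.55 -3.64] Fz 2.5 gap 0.106 lat -0.0015
```

Request:
play_rows([
  [0,0,0],
  [0,0,0],
  [0,0,0],
  [0,0,-0.3],
  [0,0,-0.6],
  [0,0,-0.6],
], twist=[0,0,0,0,0,0], hand=[0.3,0.3,0.3,0.3,0.3,0.3])

```text
clock: 9.78
tool_pos: [0.6897, 0.1428, 0.3123]
tool_rot: [-0.0, 0.995, 0.098, 0.002]
ft_force: [0.7, -0.5, 0.9]
finger_gap: 0.35
```

Run:
```python
from h import *
import cv2
q=np.load("rack.npy"); go([q[0],q[1],.25],q[2])
f=manip.grab_frame("side"); g=cv2.resize(f[100:250,200:370],None,fx=4,fy=4,interpolation=2)[:600]
cv2.imwrite("pics/s4.png",np.clip(255*(g[:,:,::-1]/255.)**.6,0,255).astype(np.uint8))
```

```text
clk 9.78 pos [0.6897 0.1428 0.3123] yaw 0.196 gap 29.8 F [ 0.7 -0.5  0.9]
slide [-2.494  4.071  0.615] twist 0.924
```

View pics/s4.png

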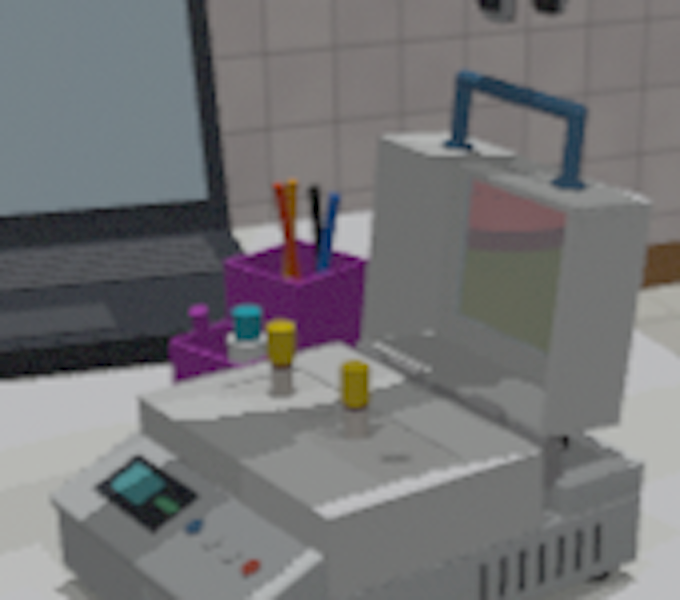

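Request:
play_rows([
  [-0.6,1.0,0],
  [-0.6,1.0,0],
  [-0.6,1.0,0],
], twist=[0,0,0], hand=[0.1,0.1,0.1])

```text
clock: 10.2
tool_pos: [0.6483, 0.03, 0.31]
tool_rot: [0.0, 0.995, 0.096, -0.001]
ft_force: [0.1, -0.3, 0.1]
finger_gap: 0.449
```

Request:
play_rows([
  [-0.6,1.0,0],
  [-0.6,1.0,0],
  [-0.6,1.0,0],
], twist=[0.92,0.92,0.92], hand=[0.1,0.1,0.1])

```text
clock: 10.58
tool_pos: [0.6093, -0.0791, 0.3098]
tool_rot: [0.0, 0.989, -0.146, -0.0]
ft_force: [-0.4, 0.6, 0.2]
finger_gap: 0.447
```

Run:
```python
from h import *
import cv2
q=np.load("rack.npy"); go([q[0],q[1],.18],q[2])
f=manip.grab_frame("top"); g=cv2.resize(f[160:330,145:285],None,fx=3,fy=3,interpolation=2)
cv2.imwrite("pics/t4.png",np.clip(255*(g[:,:,::-1]/255.)**.6,0,255).astype(np.uint8))
for n in("top","side"):
  if n=="side": manip.grab_frame(n)
  for k in("well0","tube"): print(n,k,[(np.round(d["location"],1).tolist(),round(d["conf"],2)) for d in manip.spot_point(k,n)])
```

```text
clk 10.57 pos [ 0.6093 -0.0791  0.3098] yaw -0.293 gap 38.0 F [-0.4  0.6  0.2]
slide [-0.156  2.408  1.298] twist -0.011
top well0 []
top tube [([208.9, 412.9], 0.73), ([269.1, 430.3], 0.61), ([274.8, 453.5], 0.35)]
side well0 [([207.6, 289.5], 0.98), ([202.7, 278.9], 0.85), ([195.5, 271.7], 0.72), ([213.1, 297.0], 0.56)]
side tube [([364.4, 368.9], 0.72), ([329.3, 418.6], 0.71)]
```

View pics/t4.png

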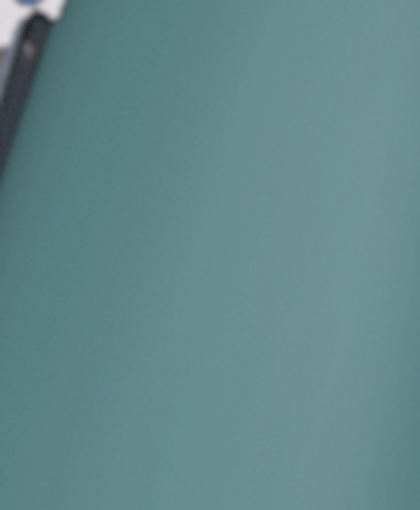

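Request:
play_rows([
  [-0.08,1.0,0.3],
  [-0.08,1.0,0.3],
  [-0.08,1.0,0.3],
], twist=[-0.01,-0.01,-0.01], hand=[0.1,0.1,0.1])

```text
clock: 11.25
tool_pos: [0.5736, -0.172, 0.2795]
tool_rot: [-0.0, 0.99, -0.14, -0.001]
ft_force: [-0.0, -0.1, -0.0]
finger_gap: 0.451
```

Request:
play_rows([
  [-0.08,1.0,0.5],
  [-0.08,1.0,0.5],
  [-0.08,1.0,0.5],
], twist=[0,0,0], hand=[0.1,0.1,0.1])

```text
clock: 11.62
tool_pos: [0.5383, -0.2655, 0.2289]
tool_rot: [-0.0, 0.99, -0.14, -0.001]
ft_force: [0.3, 1.7, 0.1]
finger_gap: 0.452
```

Request:
play_rows([
  [0,0.35,0.6],
  [0,0.35,0.6],
  [0,0.35,0.6],
], twist=[0,0,0], hand=[0.1,0.1,0.1])

```text
clock: 12.0
tool_pos: [0.5301, -0.2972, 0.1713]
tool_rot: [-0.0, 0.99, -0.139, 0.0]
ft_force: [-0.3, 0.2, 1.3]
finger_gap: 0.445
```

Run:
```python
from h import *
import cv2
q=np.load("rack.npy"); go([q[0],q[1],.062],q[2])
f=manip.grab_frame("top"); g=cv2.resize(f[160:330,145:345],None,fx=3,fy=3,interpolation=2)
cv2.imwrite("pics/t5.png",np.clip(255*(g[:,:,::-1]/255.)**.6,0,255).astype(np.uint8))
print([(np.round(d["location"],1).tolist(),round(d["conf"],2)) for d in manip.spot_point("well0","top")])
f=manip.grab_frame("side"); g=cv2.resize(f[230:400,300:450],None,fx=3,fy=3,interpolation=2)
cv2.imwrite("pics/s5.png",np.clip(255*(g[:,:,::-1]/255.)**.6,0,255).astype(np.uint8))
cv2.imwrite("pics/side5.png",f[:,:,::-1])
```

```text
clk 12.0 pos [ 0.5301 -0.2972  0.1713] yaw -0.279 gap 37.8 F [-0.3  0.2  1.3]
slide [-0.032  0.091  1.093] twist 0.016
[([236.4, 222.2], 0.81), ([236.3, 240.8], 0.79), ([243.8, 177.9], 0.62), ([242.3, 198.4], 0.58)]
```

View pics/t5.png

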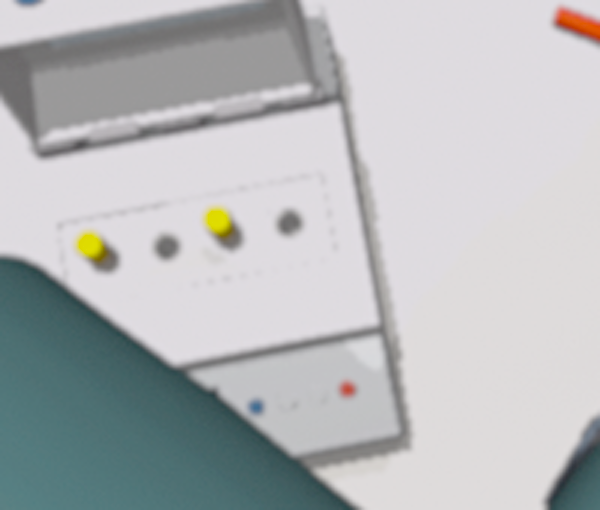

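View pics/s5.png

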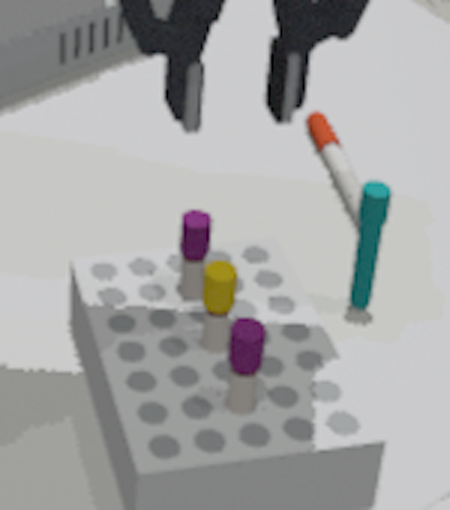

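Run:
```python
from h import *
P=np.load("inc.npy")
B=[("top",(145+289/3,160+222/3),0,.104),("top",(145+166/3,160+246/3),2,.104),("top",(145+218/3,160+221/3),1,.145),("top",(145+90/3,160+245/3),3,.145),
("side",(200+395/4,100+457/4),0,.104),("side",(200+281/4,100+324/4),3,.145),("side",(200+355/4,100+366/4),1,.145)]
def W(v,k,z): return inc(v[:3],(v[3],.038*(k-1.5),z))[0]
# fixed inc pose: solve offset dx, dy, yaw at wells
def res(v): # v = centre x,y,yaw of the row
    c,s=np.cos(v[2]),np.sin(v[2]); return np.ravel([proj(n,[v[0]-s*.038*(k-1.5),v[1]+c*.038*(k-1.5),z])[0]-u for n,u,k,z in B])
s=least_squares(res,[.55,.12,.19]); v=s.x; print(v.round(4),P.round(4)); print(res(v).reshape(-1,2).round(1))
d=v[:2]-P[:2]; c,sn=np.cos(P[2]),np.sin(P[2]); print("row centre in inc",c*d[0]+sn*d[1],-sn*d[0]+c*d[1])
for k in range(4): print(k,(v[:2]+.038*(k-1.5)*np.array([-np.sin(v[2]),np.cos(v[2])])).round(4))
np.save("well.npy",v)
```

```text
[0.5616 0.1178 0.1925] [0.5705 0.1211 0.1916 0.2656]
[[ 0.4  0.4]
 [ 0.5  0.5]
 [-0.3 -0.8]
 [-0.4 -0.4]
 [ 0.2 -0.2]
 [-0.4  0.3]
 [-0.2 -0.3]]
row centre in inc -0.00928755601538924 -0.0015475320571614914
0 [0.5725 0.0618]
1 [0.5653 0.0991]
2 [0.558  0.1364]
3 [0.5507 0.1737]
```

Request:
play_rows([
  [-0.03,0.09,0.3],
  [-0.03,0.09,0.5],
  [-0.03,0.09,0.7],
  [-0.03,0.09,0.7],
], twist=[0.016,0.016,0.016,0.016], hand=[0.1,0.1,0.1,0.1])

```text
clock: 12.65
tool_pos: [0.5241, -0.3052, 0.1005]
tool_rot: [-0.0, 0.99, -0.143, -0.0]
ft_force: [-0.2, 0.1, 0.3]
finger_gap: 0.453
```

Run:
```python
from h import *
import cv2
q=np.load("rack.npy"); go([q[0],q[1],.062],q[2])
f=manip.grab_frame("side"); g=cv2.resize(f[230:400,300:450],None,fx=3,fy=3,interpolation=2)
g2=cv2.resize(manip.grab_frame("top")[220:320,380:490],None,fx=3,fy=3,interpolation=2)
g=np.hstack([g[:300],g2])
cv2.imwrite("pics/s6.png",np.clip(255*(g[:,:,::-1]/255.)**.6,0,255).astype(np.uint8))
```

```text
clk 12.65 pos [ 0.5241 -0.3052  0.1005] yaw -0.288 gap 38.5 F [-0.2  0.1  0.3]
slide [ 0.005 -0.003  0.385] twist -0.001
```

View pics/s6.png

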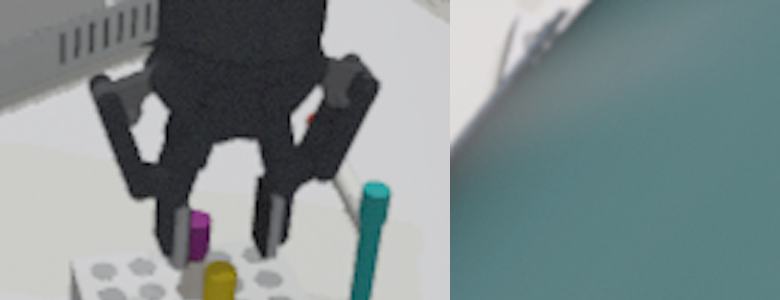

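Request:
play_rows([
  [0.005,0,0.2],
  [0.005,0,0.36],
  [0.005,0,0.385],
  [0.005,0,0.385],
  [0.005,0,0.385],
  [0.005,0,0.385],
  [0.005,0,0.385],
  [0.005,0,0.385],
], twist=[0,0,0,0,0,0,0,0], hand=[0.1,0.1,0.1,0.1,1,1,1,1])

```text
clock: 13.75
tool_pos: [0.5246, -0.3063, 0.0627]
tool_rot: [0.0, 0.99, -0.144, 0.0]
ft_force: [-0.9, 0.5, 6.5]
finger_gap: 0.175
```

Run:
```python
from h import *
import cv2
q=np.load("rack.npy"); go([q[0],q[1],.062],q[2])
f=manip.grab_frame("side"); g=cv2.resize(f[230:400,300:450],None,fx=3,fy=3,interpolation=2)
cv2.imwrite("pics/s7.png",np.clip(255*(g[:,:,::-1]/255.)**.6,0,255).astype(np.uint8))
```

```text
clk 13.75 pos [ 0.5246 -0.3063  0.0627] yaw -0.289 gap 14.8 F [-0.9  0.5  6.5]
slide [-0.003 -0.012  0.007] twist -0.002
```

View pics/s7.png

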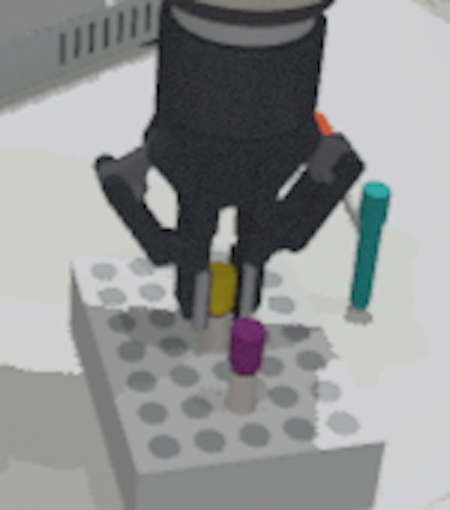

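Request:
play_rows([
  [0,0,-0.15],
  [0,0,-0.4],
  [0,0,-0.7],
  [0,0,-1.0],
], twist=[0,0,0,0], hand=[1,1,1,1])

```text
clock: 14.3
tool_pos: [0.5244, -0.306, 0.164]
tool_rot: [0.0, 0.99, -0.144, 0.0]
ft_force: [0.6, 0.5, -0.2]
finger_gap: 0.178
```

Request:
play_rows([
  [0,0,-0.4],
  [0,0,-0.8],
  [0,0,-0.9],
  [0,0,-0.9],
], twist=[0,0,0,0], hand=[1,1,1,1])

```text
clock: 14.8
tool_pos: [0.5245, -0.3061, 0.2524]
tool_rot: [0.0, 0.99, -0.144, 0.0]
ft_force: [0.4, -0.7, -0.1]
finger_gap: 0.177
```

Run:
```python
from h import *
import cv2
v=np.load("well.npy"); go([.5725,.0618,.25],v[2])
f=manip.grab_frame("side"); g=cv2.resize(f[180:400,300:450],None,fx=2.7,fy=2.7,interpolation=2)
cv2.imwrite("pics/s8.png",np.clip(255*(g[:,:,::-1]/255.)**.6,0,255).astype(np.uint8)); cv2.imwrite("pics/side8.png",f[:,:,::-1])
```

```text
clk 14.8 pos [ 0.5245 -0.3061  0.2524] yaw -0.289 gap 15.0 F [ 0.4 -0.7 -0.1]
slide [-0.588 -3.664  0.023] twist -0.919
```

View pics/s8.png

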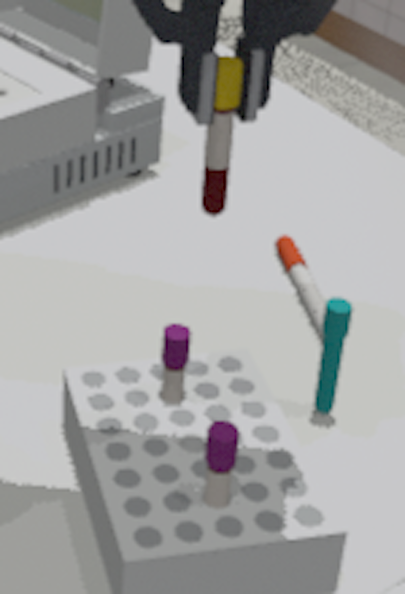

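Request:
play_rows([
  [-0.1,-1.0,0],
  [-0.1,-1.0,0],
  [-0.1,-1.0,0],
], twist=[-0.92,-0.92,-0.92], hand=[1,1,1])

```text
clock: 15.22
tool_pos: [0.5431, -0.2047, 0.2509]
tool_rot: [-0.001, 0.995, 0.1, -0.001]
ft_force: [-0.1, -0.7, 0.7]
finger_gap: 0.176
```

Run:
```python
from h import *
v=np.load("well.npy"); go([.5725,.0618,.25],v[2])
```

```text
clk 15.22 pos [ 0.5431 -0.2047  0.2509] yaw 0.201 gap 14.9 F [-0.1 -0.7  0.7]
slide [ 0.819 -2.553  0.012] twist 0.016
```

Request:
play_rows([
  [0.32,-1.0,0],
  [0.32,-1.0,0],
  [0.32,-1.0,0],
], twist=[0.01,0.01,0.01], hand=[1,1,1])

```text
clock: 15.6
tool_pos: [0.5551, -0.1005, 0.2509]
tool_rot: [-0.001, 0.995, 0.095, -0.001]
ft_force: [-0.6, -0.3, 0.4]
finger_gap: 0.177
```

Request:
play_rows([
  [0.32,-1.0,0],
  [0.32,-1.0,0],
  [0.32,-1.0,0],
], twist=[0,0,0], hand=[1,1,1])

```text
clock: 15.98
tool_pos: [0.5681, 0.0027, 0.251]
tool_rot: [-0.0, 0.995, 0.095, -0.001]
ft_force: [-0.0, -0.9, -1.2]
finger_gap: 0.18
```

Request:
play_rows([
  [0.18,-0.55,0],
  [0.18,-0.55,0],
  [0.18,-0.55,0],
  [0.18,-0.55,0],
], twist=[0,0,0,0], hand=[1,1,1,1])

```text
clock: 16.48
tool_pos: [0.5757, 0.0571, 0.2517]
tool_rot: [0.0, 0.996, 0.093, -0.0]
ft_force: [0.5, 0.6, -0.2]
finger_gap: 0.178
```

Run:
```python
from h import *
import cv2
v=np.load("well.npy"); go([.5725,.0618,.17],v[2])
f=manip.grab_frame("side"); g=cv2.resize(f[120:240,230:350],None,fx=5,fy=5,interpolation=2)
cv2.imwrite("pics/s9.png",np.clip(255*(g[:,:,::-1]/255.)**.6,0,255).astype(np.uint8))
```

```text
clk 16.48 pos [0.5757 0.0571 0.2517] yaw 0.186 gap 15.1 F [ 0.5  0.6 -0.2]
slide [-0.022 -0.052  0.817] twist -0.012
```

View pics/s9.png

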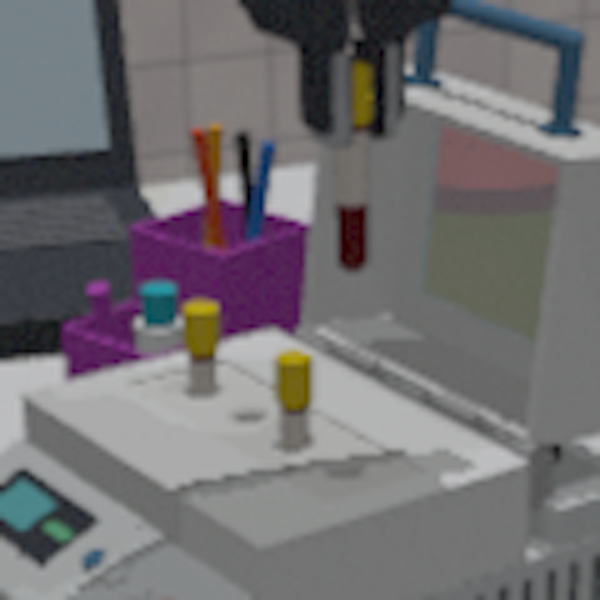

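Request:
play_rows([
  [-0.022,-0.052,0.15],
  [-0.022,-0.052,0.4],
  [-0.022,-0.052,0.65],
  [-0.022,-0.052,0.77],
  [-0.022,-0.052,0.77],
  [-0.022,-0.052,0.77],
], twist=[-0.012,-0.012,-0.012,-0.012,-0.012,-0.012], hand=[1,1,1,1,1,1])

```text
clock: 17.27
tool_pos: [0.573, 0.063, 0.1759]
tool_rot: [0.0, 0.995, 0.097, 0.001]
ft_force: [-0.2, -0.0, 0.6]
finger_gap: 0.176
```

Run:
```python
from h import *
import cv2
v=np.load("well.npy"); go([.5725,.0618,.1157],v[2])
f=manip.grab_frame("side"); g=cv2.resize(f[140:240,240:340],None,fx=6,fy=6,interpolation=2)
cv2.imwrite("pics/s10.png",np.clip(255*(g[:,:,::-1]/255.)**.6,0,255).astype(np.uint8))
print(proj("side",[[.5725,.0618,.119],[.5725,.0618,.104]]))
```

```text
clk 17.27 pos [0.573  0.063  0.1759] yaw 0.194 gap 14.9 F [-0.2 -0.   0.6]
slide [-0.008  0.01   0.602] twist 0.003
[[298.84920953 207.73295317]
 [298.90854593 214.06505055]]
```

View pics/s10.png

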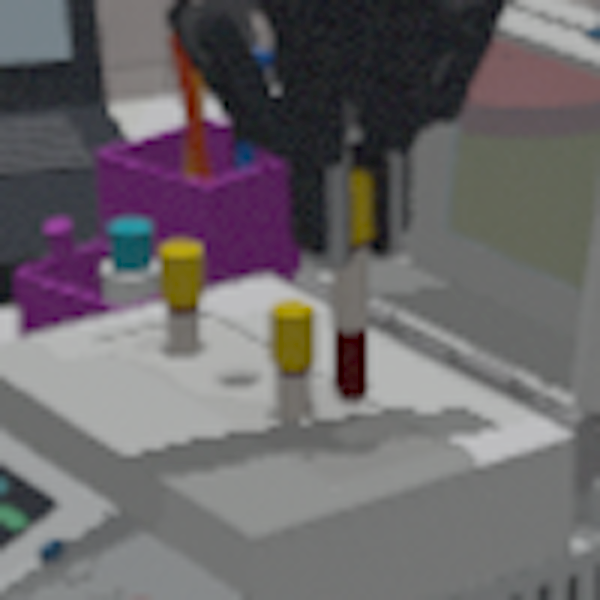

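Request:
play_rows([
  [-0.008,0.01,0.06],
  [-0.008,0.01,0.12],
  [-0.008,0.01,0.18],
  [-0.008,0.01,0.22],
  [-0.008,0.01,0.26],
], twist=[0,0,0,0,0], hand=[1,1,1,1,1])

```text
clock: 17.95
tool_pos: [0.5721, 0.0621, 0.1487]
tool_rot: [0.0, 0.995, 0.097, 0.0]
ft_force: [0.2, 0.3, 0.2]
finger_gap: 0.176
```

Run:
```python
from h import *
print(manip.read_state()["wrist_torque"])
v=np.load("well.npy"); go([.5725,.0618,.1157],v[2])
```

```text
[-0.00210024 -0.13518633 -0.02013027]
clk 17.95 pos [0.5721 0.0621 0.1487] yaw 0.194 gap 15.0 F [0.2 0.3 0.2]
slide [0.004 0.004 0.33 ] twist 0.003
```

Request:
play_rows([
  [0,0,0.06],
  [0,0,0.12],
  [0,0,0.18],
  [0,0,0.24],
  [0,0,0.28],
  [0,0,0.28],
], twist=[0,0,0,0,0,0], hand=[1,1,1,1,1,1])

```text
clock: 18.7
tool_pos: [0.5721, 0.062, 0.1207]
tool_rot: [0.0, 0.995, 0.097, -0.0]
ft_force: [2.4, -0.9, -1.6]
finger_gap: 0.179
```

Request:
play_rows([
  [0,0,0.01],
  [0,0,0.02],
], twist=[0,0], hand=[1,1])

```text
clock: 18.95
tool_pos: [0.5721, 0.062, 0.1191]
tool_rot: [0.0, 0.995, 0.097, 0.0]
ft_force: [1.8, -1.4, 0.9]
finger_gap: 0.175
```

Request:
play_rows([
  [0,0,0.01],
  [0,0,0.02],
], twist=[0,0], hand=[1,1])

```text
clock: 19.2
tool_pos: [0.5722, 0.062, 0.117]
tool_rot: [0.0, 0.995, 0.097, 0.0]
ft_force: [1.8, -1.0, 1.2]
finger_gap: 0.174
```

Request:
play_rows([
  [0,0,0.01],
  [0,0,0.01],
], twist=[0,0], hand=[1,1])

```text
clock: 19.45
tool_pos: [0.5721, 0.0621, 0.116]
tool_rot: [0.0, 0.995, 0.097, 0.0]
ft_force: [3.4, 0.2, -0.1]
finger_gap: 0.176
```

Request:
play_rows([
  [0,0,0.006],
  [0,0,0.006],
], twist=[0,0], hand=[1,1])

```text
clock: 19.7
tool_pos: [0.5722, 0.062, 0.1157]
tool_rot: [0.0, 0.995, 0.097, 0.0]
ft_force: [1.2, 0.7, 5.6]
finger_gap: 0.179
```

Request:
play_rows([
  [0,0,0.006],
  [0,0,0.006],
], twist=[0,0], hand=[1,1])

```text
clock: 19.95
tool_pos: [0.5723, 0.0621, 0.1155]
tool_rot: [0.0, 0.995, 0.097, 0.001]
ft_force: [-0.1, -1.3, 10.5]
finger_gap: 0.176
```

Request:
play_rows([
  [0,0,-0.008],
  [0,0,-0.008],
  [0,0,-0.008],
  [0,0,-0.008],
  [0,0,-0.008],
], twist=[0,0,0,0,0], hand=[1,0.3,0.3,0.3,0.3])

```text
clock: 20.58
tool_pos: [0.5719, 0.0621, 0.1155]
tool_rot: [-0.0, 0.995, 0.097, -0.0]
ft_force: [0.2, -0.2, -0.3]
finger_gap: 0.348
```

Request:
play_rows([
  [0,0,-0.2],
  [0,0,-0.5],
  [0,0,-0.9],
  [0,0,-1.0],
], twist=[0,0,0,0], hand=[0.3,0.3,0.3,0.3])

```text
clock: 21.08
tool_pos: [0.5728, 0.0621, 0.2178]
tool_rot: [0.0, 0.995, 0.097, 0.002]
ft_force: [-0.0, -0.3, 0.3]
finger_gap: 0.352
```

Request:
play_rows([
  [-0.3,1.0,-0.3],
  [-0.3,1.0,-0.3],
  [-0.3,1.0,-0.3],
], twist=[0,0,0], hand=[0.3,0.3,0.3])

```text
clock: 21.45
tool_pos: [0.5619, -0.0443, 0.2457]
tool_rot: [0.0, 0.995, 0.095, 0.0]
ft_force: [0.3, 0.6, -0.4]
finger_gap: 0.347
```

Request:
play_rows([
  [-0.3,1.0,0],
  [-0.3,1.0,0],
  [-0.3,1.0,0],
  [-0.3,1.0,0],
], twist=[0,0,0,0], hand=[0.3,0.3,0.3,0.3])

```text
clock: 21.95
tool_pos: [0.5517, -0.1448, 0.245]
tool_rot: [-0.0, 0.995, 0.097, -0.0]
ft_force: [0.2, 0.2, 1.0]
finger_gap: 0.349
```

Request:
play_rows([
  [-0.3,1.0,0],
  [-0.3,1.0,0],
  [-0.3,1.0,0],
  [-0.3,1.0,0],
], twist=[0,0,0,0], hand=[0.3,0.3,0.3,0.3])

```text
clock: 22.45
tool_pos: [0.5418, -0.2482, 0.2454]
tool_rot: [-0.0, 0.995, 0.097, -0.0]
ft_force: [-0.2, -0.5, -0.5]
finger_gap: 0.348
```

Run:
```python
from h import *
import cv2
go([.5725,.0618,.1157],.19)
f=manip.grab_frame("side"); g=cv2.resize(f[110:250,230:370],None,fx=4,fy=4,interpolation=2)
g2=cv2.resize(manip.grab_frame("top")[160:300,145:225+40],None,fx=4,fy=4,interpolation=2)
g=np.hstack([g,g2[:, :]]); g=cv2.resize(g,None,fx=.76,fy=.76)
cv2.imwrite("pics/s11.png",np.clip(255*(g[:,:,::-1]/255.)**.6,0,255).astype(np.uint8))
cv2.imwrite("pics/side11.png",f[:,:,::-1])
```

```text
clk 22.45 pos [ 0.5418 -0.2482  0.2454] yaw 0.195 gap 29.6 F [-0.2 -0.5 -0.5]
slide [ 0.902 -2.981  1.299] twist 0.01
```

View pics/s11.png

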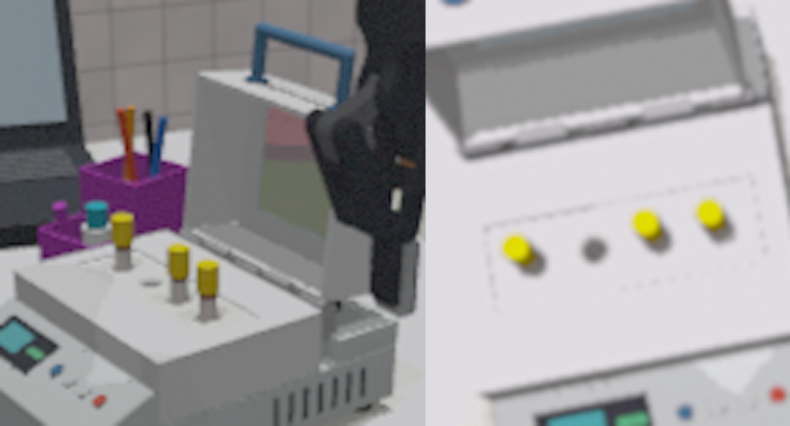

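View pics/side11.png

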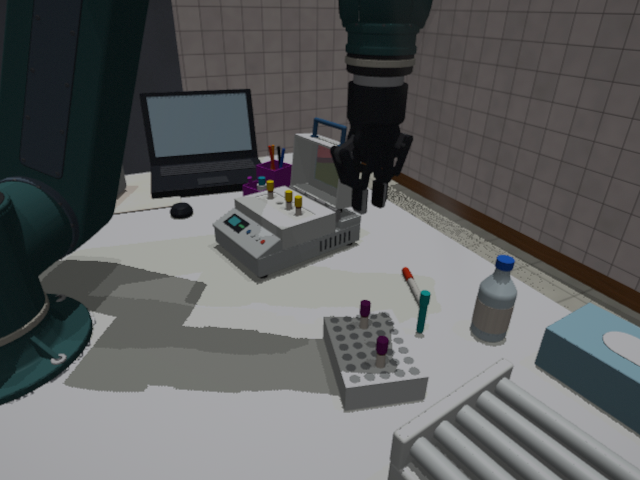

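Run:
```python
from h import *
P=np.load("inc.npy")
for th in(1.55,1.6,1.64,1.68,1.70):
    Q=P.copy();Q[3]=th; print(th,proj("side",lidpt(Q,[(-.17,.05,.03),(-.17,-.05,.03)])).round(1).tolist())
import cv2
a=cv2.imread("pics/side11.png")[100:160,300:355]
cv2.imwrite("pics/z.png",cv2.resize(np.clip(255*(a/255.)**.6,0,255).astype(np.uint8),None,fx=10,fy=10,interpolation=2))
```

```text
1.55 [[308.0, 118.5], [336.1, 127.2]]
1.6 [[310.9, 118.7], [339.1, 127.4]]
1.64 [[313.2, 119.0], [341.4, 127.6]]
1.68 [[315.5, 119.4], [343.7, 128.0]]
1.7 [[316.6, 119.6], [344.9, 128.3]]
```

View pics/z.png

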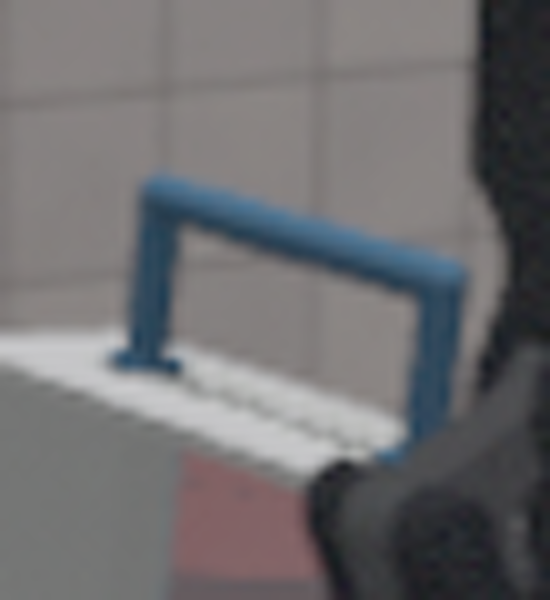

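```bash
python3 -c "
from workcell import manip
print(manip.finish_job())"
```

```text
the job is handed in; nothing more can be done
None
```

I opened the lid to its stop, put the yellow-capped tube fully home in the free well at the incubator's -y end (well0), and handed the job in at about 22.5 s.

- **Lid:** The angle stalled at about 1.68 rad. The push at the bar peaked at about 14.5 N, roughly 9–10 N beyond the friction. That is a little above the 3–8 N seating range but below the 15 N that strains the hinge. I eased off about 1 mm before letting go. The last side picture puts the lid at about 1.685 rad, so it was still on its stop.
- **Tube:** It entered the well with no sideways resistance beyond about 3 N. I stopped when the upward force reached about 10 N, with the foot at the well's depth. After I let go, the pictures show it upright, with its cap level with the other two tubes.
- **Everything else:** Both purple-capped tubes, the two tubes already in wells, and the turquoise look-alike were still in place in the last pictures. The gripper was clear of everything.

No check failed. Before each measurement the wrist force scattered by about 1–2 N, so the friction and the figure beyond it are approximate.

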